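Hold a sprayed test panel flush on the tilted colour reader

TASK

Pick up the sprayed test panel by its rib, tilt it to match the sloped deck of the colour reading stand and lay it flush on the lower half of the deck. Keeping it flat against the deck with a light, steady push, slide it up the slope under the lip until its leading edge meets the stop bar squarely, centred side to side over the reading window. Finish there still gripping it and pressing it flat against the deck with about 10 N; do not let go, and leave the can, cup, jar and spatula where they are.

Things in the scene. Friction and masses are not known exactly. Their poses are not given: they have to be found in the camera images.
- panel: Loose grey plate 80 (x) x 60 (y) x 5 mm (z), about 0.14 kg, with a black upright rib in the middle of its back: 44 mm along x, 12 mm thick along y, its top 45 mm above the plate's underside. Starts flat on the bench, rib up. Origin: centre of the underside (the face that goes on the deck); z points along the rib, away from it. The ends +x and -x are alike; either may lead.
- deck: Sloped bare-aluminium deck of the reading stand, a plate 200 (x) x 110 (y) x 10 mm, clamped at an angle that differs each time, 8 to 22 degrees from level, rising away from the robot; it does not give when pushed. Origin: centre of its upper face, 95 mm above the bench; x points up the slope along the face, y across, z out of the face.
- stop (a point): Foot of the black stop bar's face, mid-width, at deck x = +90 mm, on the deck's face (axes as the deck). Bar and lip run across the whole deck. The lip overhangs the face from deck x = +80 mm, underside 16 mm and top 22 mm above the face, so the panel must slide in under it. With its edge at the stop the panel's centre is at deck x = +50 mm.
- window (a point): Centre of the dark flat reading window, 36 mm square, in the deck's face at deck x = +45 mm, y = 0. It does not stand proud.
- stand: The fixed foot of the stand, 170 x 140 x 12 mm steel plate, with two cheeks and a housing under the deck. Origin: centre of its underside; the deck's face centre is straight above it. All parts are rigid, so a push builds up within a millimetre. (deck_c0 is the deck plate alone, without stop bar and lip.)
- can: Bystander: closed metal paint can, 90 mm across, 120 mm tall, origin at the centre of its underside. Leave alone.
- cup: Bystander: open white plastic mixing cup, 76 mm across the rim, 85 mm tall, origin at the centre of its underside. Leave alone.
- jar: Bystander: closed grey jar, 70 mm across, 90 mm tall, origin at the centre of its underside. Leave alone.
- spatula: Bystander: spatula lying on the bench along its x axis, origin under it. Leave alone.
Things that resemble listed ones, but are neither listed nor needed, are in the scene too. Of the things like the panel, leave any that is red; of the rest the larger one is meant.

How it is judged:
On the way, in this order (a step that is already met when the one before it is completed fails the run):
1. the held panel lies flush on the lower half of the deck (its centre below the deck's centre), in contact (angle between the z axis of panel and the z axis of deck, either way round below 0.09 rad and z of panel in the frame of deck between -0.004 and 0.003 m and x of panel in the frame of deck between -0.075 and 0 m and y of panel in the frame of deck between -0.03 and 0.03 m and contact force between the fingers and panel above 1 N and contact force between panel and deck_c0 above 1 N), for 0.15 s.
2. on its way up the slope the held panel is flat against the deck, pushed lightly (1 to 30 N) (angle between the z axis of panel and the z axis of deck, either way round below 0.09 rad and z of panel in the frame of deck between -0.004 and 0.003 m and x of panel in the frame of deck between 0.008 and 0.034 m and y of panel in the frame of deck between -0.03 and 0.03 m and contact force between the fingers and panel above 1 N and contact force between panel and deck_c0 between 1 and 30 N), for 0.05 s.
At the end, for the whole second after the job is handed in: The panel is flush on the deck (within 3 degrees and 2 mm), its leading edge within 4.5 mm of the stop bar and square to it within 4 degrees, centred across the deck within 12 mm, at rest, still gripped by the fingers and pressed against the deck's face with 3 to 30 N (angle between the z axis of panel and the z axis of deck, either way round below 0.05 rad and z of panel in the frame of deck between -0.004 and 0.002 m and x of panel in the frame of deck between 0.0455 and 0.054 m and y of panel in the frame of deck between -0.012 and 0.012 m and angle between the x axis of panel and the x axis of deck, either way round below 0.07 rad and contact force between panel and deck_c0 between 3 and 30 N and contact force between the fingers and panel above 1 N and linear speed of panel below 0.01 m/s); the arm keeps its last pose, push and grip.
It fails at once if the can is moved by more than 20 mm (distance of can from where it was at the start of the episode above 0.02 m).
It fails at once if the cup is moved by more than 20 mm (distance of cup from where it was at the start of the episode above 0.02 m).
It fails at once if the jar is moved by more than 20 mm (distance of jar from where it was at the start of the episode above 0.02 m).
It fails at once if the spatula is moved by more than 20 mm (distance of spatula from where it was at the start of the episode above 0.02 m).
It also fails if it takes over 69 s, if anything falls off the work surface, if the arm or the gripper's body presses on something with over 40 N, if the wrist force passes 120 N, or if a joint passes its speed limit or range.

ROBOT

A 6-joint arm with a two-finger parallel gripper is mounted at the origin on the work surface. World frame = base frame: x ahead of the robot, y to its left, z up, the work surface at z = 0. Lengths are in m, angles in rad, forces in N, time in s.
With the tool pointing down it reaches from about 0.375 to 0.975 m from the base axis. Payload 3.8 kg.
Tool frame: the origin (TCP) lies on the centre line of the jaws, within the pads' length; the fingertips stand 14 mm ahead of it and the grasp point (between the pads) lies 5 mm behind it; z points along the fingers, x is the direction in which the jaws open and shut, and the axes are right-handed (so a half turn about z gives the same grasp; the last joint's range is limited). The gripper opens to 85 mm and grips with 20 to 120 N. Pads are 22 mm wide; open, the fingers measure 114 mm over their backs; the gripper's body (76 mm by 85 mm) begins 54 mm behind the grasp point. The pads swing forward as they close: fully open they stand 13 mm farther back than shut.
Start: joints at [1.133, 0.264, 1.604, -0, 1.274, -0.037], TCP at [0.263, 0.622, 0.218] pointing down, gripper open.
Joint ranges: [-2.63, 2.63], [-0.94, 2.18], [0.31, 2.57], [-1.31, 4.45], [0, 2.66], [-2.55, 2.55]. Speed limits (rad/s): [2.57, 2.57, 3.14, 3.14, 3.14, 3.14].

INTERFACE

Orientations are given as a rotation vector (axis times angle).
In Python, from workcell import bot gives the robot as it stands. The module is installed in compiled form; this text tells all that it offers.
- The arm moves only by the tool arm_command, never from a script. Its argument "steps" is one flat list of numbers, 7 for each row, row after row: the shift along the tool's x, y, z in units of 30 mm (1.0 is 30 mm), then the turn, a rotation vector about the tool's x, y, z in units of 6 degrees (1.0 is 6 degrees), then the opening, from 0 (shut) to 1 (fully open). In form: [tx, ty, tz, ax, ay, az, fingers, tx, ty, tz, ax, ay, az, fingers, ...]. A call has 1 to 10 rows; each row shifts and turns the commanded pose from where the row before left it, along the tool's axes as they then stand; what a row does not reach is not made up. A row lasts 1/8 s, in which the tool goes at most 62.5 mm and 10.7 degrees, less where a joint would pass 70% of its speed; a pose out of reach is approached as far as the arm can. A call is refused whole if a number of a shift passes 1 or a number of a turn 1, either way. A call with a gripper value outside its range is refused whole. The fingers move at their own pace and stop on an object; "squeeze" is the grip in N (left out, the last holds). Time passes only in rows, so rows that do not move let the fingers close. It gives the time, the measured TCP pose, the force and the opening at its end, in the units of the state.
- bot.read_state(): the state, without advancing time (a new reading comes with each control period).
- bot.read_camera(name): name is "scene" or "side" or "wrist"; returns a dict with "img" (480x640x3 uint8, red, green, blue), "camera_matrix" (3x3 intrinsics, pixels), "pose" (4x4, takes a point from camera to world coordinates); the wrist camera has in their place "T_tool_cam" (4x4, takes a point from camera to tool coordinates, whose origin is the TCP and whose axes are the tool frame's). Camera axes: x right, y down, z forward; pixel columns grow to the right and rows downward; lengths in m; the calibration is good to about 2 mm. A picture is of the moment at which its call begins: read the wrist's pose just before it. There is no depth.
- bot.finish_job(): hands the job in, once; it reports no verdict.
The state is a dict: "time": time; "q": joint angles; "joint_vel": joint speeds; "joint_torque": joint torques, N m; "tool_pos": TCP position; "tcp_rot": TCP orientation; "wrist_force": force on the tool from outside, world axes, zero at the start; "torque": the same for the moment, N m; "width": opening from 0.0 (shut) to 1.0 (fully open).
Only numpy, scipy, OpenCV 4.12 (cv2) and the standard library are available. Lean on these libraries where they do the work, as an engineer would, in place of code of your own. Each camera call takes 0.05 s, during which the arm holds its last target.

## Working session

There is one attempt and no reset: what is moved stays moved. The work goes in short steps, Python scripts to look and compute and a tool call to move; the robot and the scene stay as the last step left them, time stands still between calls to the robot, and variables do not carry over. Pictures are saved under pics/ and viewed, and the job is handed in when it is done.

Besides the shell and the picture viewer there is one more tool, called after "Emit:" as name(argument=value, ...) on one line, values as JSON. arm_command: Moves the arm, as the interface text tells. Its arguments: {"type":"object","properties":{"steps":{"type":"array","items":{"type":"number"}},"squeeze":{"type":"number"}},"required":["steps"]}

```bash
mkdir -p pics
cat > h.py <<'E'
import numpy as np,cv2
from scipy.spatial.transform import Rotation as R
from workcell import bot
def snap(name,fn):
    s=bot.read_state(); c=bot.read_camera(name)
    cv2.imwrite('pics/'+fn,c['img'][:,:,::-1])
    K=np.array(c['camera_matrix'])
    if 'pose' in c: T=np.array(c['pose'])
    else:
        W=np.eye(4);W[:3,:3]=R.from_rotvec(s['tcp_rot']).as_matrix();W[:3,3]=s['tool_pos'];T=W@np.array(c['T_tool_cam'])
    np.savez('pics/'+fn+'.npz',K=K,T=T)
    return c['img'],K,T
def load(fn):
    d=np.load('pics/'+fn+'.npz');return cv2.imread('pics/'+fn),d['K'],d['T']
def ray(K,T,u,v):
    d=T[:3,:3]@np.linalg.solve(K,[u,v,1.]);return T[:3,3],d/np.linalg.norm(d)
def onz(K,T,u,v,z):
    o,d=ray(K,T,u,v);return o+d*(z-o[2])/d[2]
def proj(K,T,p):
    q=np.linalg.inv(T)@np.append(p,1);w=K@q[:3];return w[:2]/w[2]
def tri(a,b):
    (o1,d1),(o2,d2)=a,b
    A=np.array([d1,-d2]).T;s=np.linalg.lstsq(A,o2-o1,rcond=None)[0]
    p,q=o1+s[0]*d1,o2+s[1]*d2;return (p+q)/2,np.linalg.norm(p-q)
E
python3 - <<'E'
from h import *
print(bot.read_state())
for n in ['scene','side','wrist']:
    i,K,T=snap(n,n+'0.png');print(n,K[0],T.round(3).tolist())
E
```

```text
{'time': 0.0, 'q': array([ 1.13306357e+00,  2.64743573e-01,  1.60537607e+00, -1.07661927e-05,
        1.27365501e+00, -3.69154944e-02]), 'joint_vel': array([-1.38186253e-03,  9.96172008e-04,  7.49781881e-05, -1.77132078e-03,
       -1.38196747e-04,  5.07519280e-04]), 'joint_torque': array([-3.60235072e-04, -5.15119457e+01, -3.67308676e+01, -5.76610341e-05,
        1.30690512e-02, -4.49549918e-05]), 'tool_pos': array([0.26306384, 0.62081902, 0.21646736]), 'tcp_rot': array([ 2.61824286,  1.73412886, -0.00291596]), 'wrist_force': array([-0.31267011,  0.52715588,  0.68726454]), 'torque': array([-0.02003079, -0.00495247,  0.04450346]), 'width': 0.9993706165964009}
scene [484.53297089   0.         324.78237734] [[-0.376, 0.623, -0.686, 1.493], [0.926, 0.242, -0.289, 0.36], [-0.014, -0.744, -0.668, 0.945], [0.0, 0.0, 0.0, 1.0]]
side [447.31133032   0.         323.07073415] [[0.977, -0.13, 0.167, 0.377], [-0.212, -0.605, 0.768, -0.948], [0.002, -0.786, -0.619, 0.847], [0.0, 0.0, 0.0, 1.0]]
wrist [426.39269634   0.         313.69693963] [[0.39, 0.882, 0.265, 0.195], [0.921, -0.373, -0.114, 0.65], [-0.002, 0.289, -0.957, 0.373], [0.0, 0.0, 0.0, 1.0]]
```

View pics/scene0.png

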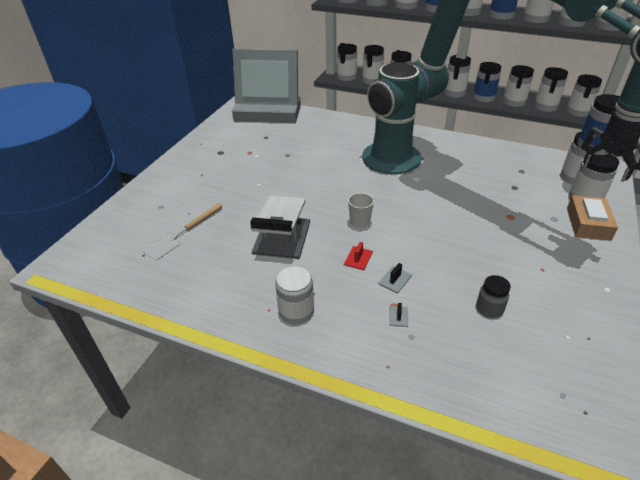

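View pics/side0.png

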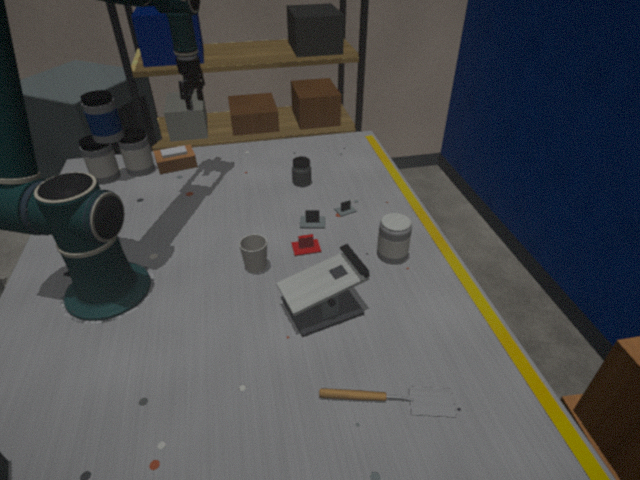

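View pics/wrist0.png

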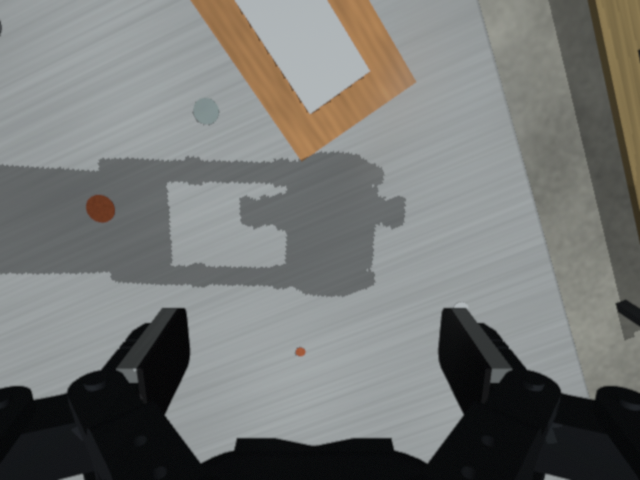

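The three look-alikes, by scene / side pixel, are:
- red plate (358,257) / (306,246), to be left alone
- grey plate (396,278) / (312,220)
- smaller grey plate (398,315) / (345,209)

I choose the larger grey one at scene (396,278). Next I check it in a close crop.

Run:
```python
from h import *
a,K,T=load('scene0.png');b,K2,T2=load('side0.png')
c1=cv2.resize(a[235:335,335:435],None,fx=4,fy=4,interpolation=cv2.INTER_CUBIC)
c2=cv2.resize(b[190:290,270:370],None,fx=4,fy=4,interpolation=cv2.INTER_CUBIC)
cv2.imwrite('pics/crop1.png',np.hstack([c1,c2]))
c1=cv2.resize(a[180:280,230:330],None,fx=4,fy=4,interpolation=cv2.INTER_CUBIC)
c2=cv2.resize(b[235:335,270:370],None,fx=4,fy=4,interpolation=cv2.INTER_CUBIC)
cv2.imwrite('pics/crop2.png',np.hstack([c1,c2]))
```

```text
(no output)
```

View pics/crop1.png

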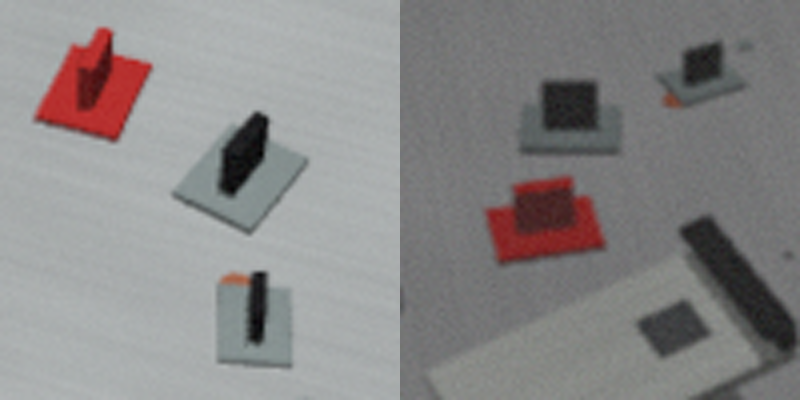

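View pics/crop2.png

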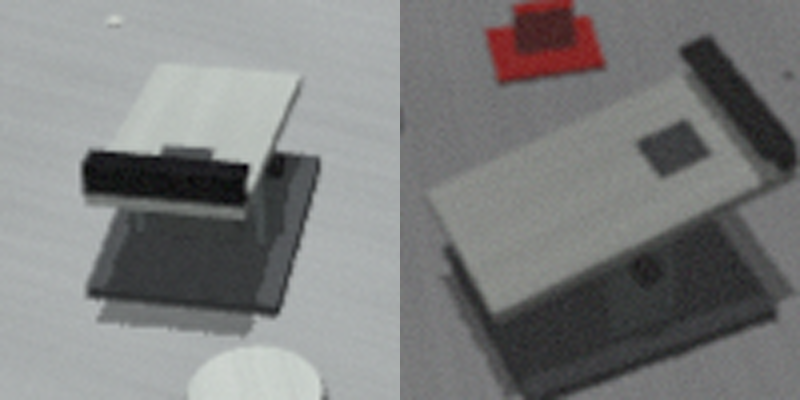

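The crops confirm it: the grey plate at scene (395,280) is clearly larger than the one at (398,315). Now rough positions of the panel and deck.

Run:
```python
from h import *
a,K,T=load('scene0.png');b,K2,T2=load('side0.png')
for n,u,v in [('L',378.25,283.75),('B',397.5,293),('R',412,275)]: print(n,onz(K,T,u,v,.005).round(4))
for n,u,v in [('L',300,228),('R',325.5,228.2),('FR',325.2,217)]: print('side',n,onz(K2,T2,u,v,.005).round(4))
S=lambda x,y:ray(K,T,230+x/4,180+y/4)
D=lambda x,y:ray(K2,T2,270+(x-400)/4,235+y/4)
P={'low-y':((157,65),(497,312)),'low+y':((303,75),(428,193))}
P={'low-y':((157,65),(500,312)),'low+y':((303,75),(428,193)),'lip-y':((83,152),(795,140)),'lip+y':((248,163),(710,40))}
P={'low-y':((157,65),(500,312)),'low+y':((303,75),(428,193))}
for k,(s,d) in P.items(): p,e=tri(S(*s),D(*d));print(k,p.round(4),round(e,4))
for s in [(88,295),(278,312),(320,157)]: print('foot',onz(K,T,230+s[0]/4,180+s[1]/4,0.012).round(4))
for n,s in [('can',(295,315)),('cup',(361,225)),('jar',(490,312))]: print(n,onz(K,T,*s,0).round(3))
```

```text
L [0.6241 0.1457 0.005 ]
B [0.6374 0.2022 0.005 ]
R [0.5601 0.2207 0.005 ]
side L [0.5429 0.1519 0.005 ]
side R [0.6203 0.1343 0.005 ]
side FR [0.6322 0.1927 0.005 ]
low-y [ 0.4622 -0.2539  0.0748] 0.0011
low+y [ 0.4342 -0.1464  0.0738] 0.0032
foot [ 0.6491 -0.2192  0.012 ]
foot [ 0.6162 -0.0867  0.012 ]
foot [ 0.4481 -0.1276  0.012 ]
can [ 0.798 -0.017  0.   ]
cup [0.404 0.022 0.   ]
jar [ 0.611  0.434 -0.   ]
```

```bash
cat >> h.py <<'E'
def delta(target,Rt=None):
    s=bot.read_state();Rc=R.from_rotvec(s['tcp_rot'])
    d=Rc.inv().apply(np.array(target)-s['tool_pos'])/.03
    r=None if Rt is None else (Rc.inv()*Rt).as_rotvec(degrees=True)/6
    print('t',round(s['time'],2),'tcp',s['tool_pos'].round(4),'shift units',d.round(2),'turn',None if r is None else r.round(2),'F',s['wrist_force'].round(2),'w',round(s['width'],3))
def tooldown(yx): # tool x at yaw yx deg, z down
    x=np.array([np.cos(np.radians(yx)),np.sin(np.radians(yx)),0]);z=np.array([0,0,-1.]);return R.from_matrix(np.array([x,np.cross(z,x),z]).T)
E
python3 -c "
from h import *
delta([.575,.178,.22],tooldown(76))"
```

```text
t 0.15 tcp [0.2631 0.621  0.2167] shift units [-9.54 15.33 -0.09] turn [-0.    0.02 -1.49] F [ 0.89 -0.39  0.25] w 0.998
```

Emit:
arm_command(steps=[-0.6,0.96,0,0,0,0,1,-0.6,0.96,0,0,0,0,1,-0.6,0.96,0,0,0,0,1,-0.6,0.96,0,0,0,0,1,-0.6,0.96,0,0,0,0,1,-0.6,0.96,0,0,0,0,1,-0.6,0.96,0,0,0,0,1,-0.6,0.96,0,0,0,0,1], squeeze=50)

```text
time: 1.15
tool_pos: [0.4197, 0.3979, 0.2174]
tcp_rot: [2.619, 1.735, -0.001]
wrist_force: [1.1, -0.1, -0.1]
width: 1.001
```

Emit:
arm_command(steps=[-0.6,0.96,0,0,0,0,1,-0.6,0.96,0,0,0,0,1,-0.6,0.96,0,0,0,0,1,-0.6,0.96,0,0,0,0,1,-0.6,0.96,0,0,0,0,1,-0.6,0.96,0,0,0,0,1,-0.6,0.96,0,0,0,0,1,-0.6,0.96,0,0,0,0,1,0,0,0,0,0,-0.75,1,0,0,0,0,0,-0.75,1])

```text
time: 2.4
tool_pos: [0.5753, 0.1758, 0.2173]
tcp_rot: [-2.473, -1.936, 0.001]
wrist_force: [-0.8, -0.8, -1.0]
width: 0.999
```

Emit:
arm_command(steps=[0,0,0,0,0,0,1,0,0,0,0,0,0,1])

```text
time: 2.65
tool_pos: [0.5751, 0.1766, 0.2175]
tcp_rot: [-2.476, -1.933, 0.001]
wrist_force: [0.5, -0.5, 0.4]
width: 1.0
```

```bash
python3 -c "
from h import *
delta([.575,.178,.22],tooldown(76));snap('wrist','w1.png')"
```

```text
t 2.65 tcp [0.5751 0.1766 0.2175] shift units [ 0.05 -0.01 -0.08] turn [-0.    0.   -0.01] F [ 0.49 -0.47  0.44] w 1.0
```

View pics/w1.png

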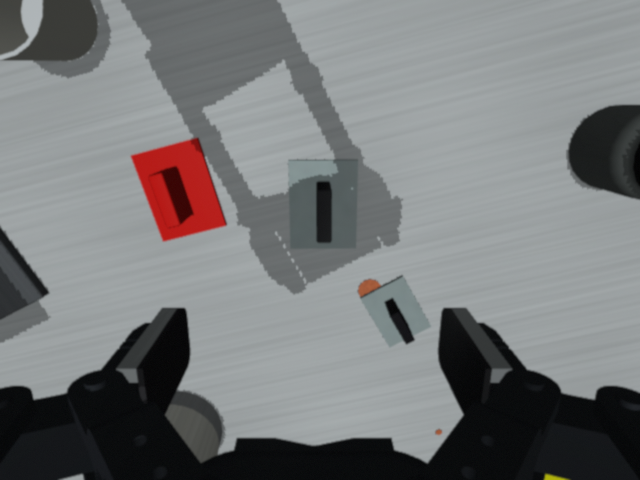

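The wrist view shows the panel square to the tool. Its corners are near (289,160), (358,160), (356,248) and (290,248), and the rib top is at about (324,185)-(324,240). Red is at (180,190) and the small grey plate at (395,310).

```bash
python3 -c "
from h import *
a,K,T=load('w1.png')
c=np.array([onz(K,T,u,v,.005) for u,v in [(289,159.5),(358,159.5),(356,248),(290,248)]])
print(c.round(4),c.mean(0).round(4))
L=lambda i,j:np.linalg.norm(c[i]-c[j]).round(4)
print(L(0,1),L(1,2),L(2,3),L(3,0))
for i,j in[(0,3),(1,2)]: d=c[j]-c[i];print(np.degrees(np.arctan2(d[1],d[0])))
for u,v in [(324,182),(324,241)]: print('rib',onz(K,T,u,v,.045).round(4))
g=cv2.cvtColor(a,6)
crop=cv2.resize(a[140:265,270:380],None,fx=4.5,fy=4.5);cv2.imwrite('pics/w1c.png',crop)
m=(g[150:260,275:370]<45).astype(np.uint8)
n,l,s,ce=cv2.connectedComponentsWithStats(m);print(s,ce+[275,150])
"
```

```text
[[0.5412 0.1629 0.005 ]
 [0.5556 0.2204 0.005 ]
 [0.6334 0.2015 0.005 ]
 [0.6188 0.1431 0.005 ]] [0.5873 0.182  0.005 ]
0.0592 0.0801 0.0602 0.0801
-14.35635482832003
-13.638189116083977
rib [0.5605 0.1882 0.045 ]
rib [0.6072 0.1768 0.045 ]
[[   0    0   95  110 9619]
 [  42   32   14   60  831]] [[321.87368749 203.88096476]
 [323.46209386 211.6654633 ]]
```

View pics/w1c.png

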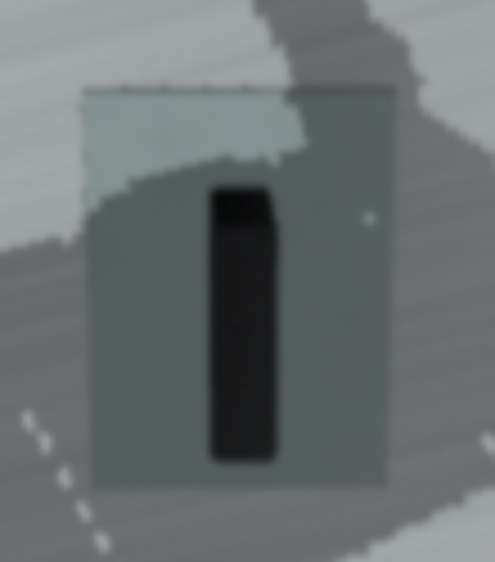

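```bash
python3 -c "
from h import *
delta([.465,-.195,.30],tooldown(104))"
```

```text
t 2.7 tcp [0.5751 0.1766 0.2176] shift units [-12.91  -0.56  -2.74] turn [-0.    0.   -4.67] F [-0.46 -0.13 -0.43] w 0.999
```

Emit:
arm_command(steps=[-1,-0.04,-0.4,0,0,0,0.6,-1,-0.04,-0.4,0,0,0,0.6,-1,-0.04,-0.4,0,0,0,0.6,-1,-0.04,-0.4,0,0,0,0.6,-1,-0.04,-0.4,0,0,0,0.6,-1,-0.04,-0.4,0,0,0,0.6,-1,-0.04,-0.3,0,0,0,0.6,-1,-0.04,0,0,0,0,0.6])

```text
time: 3.7
tool_pos: [0.5082, -0.0548, 0.3001]
tcp_rot: [2.474, 1.933, 0.002]
wrist_force: [-0.1, 0.3, -0.2]
width: 0.599
```

Emit:
arm_command(steps=[-1,-0.04,0,0,0,0,0.6,-1,-0.04,0,0,0,0,0.6,-1,-0.04,0,0,0,0,0.6,-1,-0.04,0,0,0,0,0.6,-0.9,-0.04,0,0,0,0,0.6,0,0,0,0,0,-1,0.6,0,0,0,0,0,-1,0.6,0,0,0,0,0,-1,0.6,0,0,0,0,0,-1,0.6,0,0,0,0,0,-0.7,0.6])

```text
time: 4.95
tool_pos: [0.4667, -0.1951, 0.2988]
tcp_rot: [1.926, 2.482, 0.0]
wrist_force: [-0.8, -0.8, 0.4]
width: 0.6
```

Emit:
arm_command(steps=[0,0,0,0,0,0,0.6,0,0,0,0,0,0,0.6])

```text
time: 5.2
tool_pos: [0.4668, -0.1951, 0.2988]
tcp_rot: [1.931, 2.478, 0.0]
wrist_force: [-0.1, 0.1, 0.2]
width: 0.599
```

```bash
python3 -c "
from h import *
delta([.465,-.195,.30],tooldown(104));snap('wrist','w2.png')"
```

```text
t 5.2 tcp [ 0.4668 -0.1951  0.2988] shift units [ 0.02 -0.06 -0.04] turn [0.   0.   0.03] F [-0.15  0.09  0.18] w 0.599
```

View pics/w2.png

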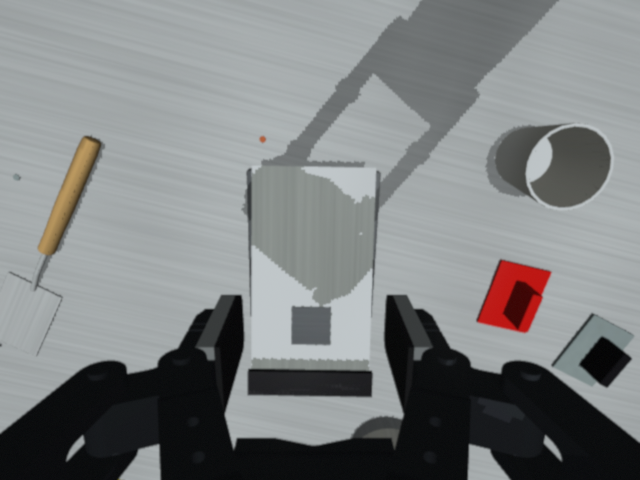

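```bash
python3 -c "
from h import *
a,K,T=load('w2.png')
cv2.imwrite('pics/w2c.png',np.hstack([cv2.resize(a[150:250,235:395],None,fx=2.5,fy=2.5,interpolation=2),cv2.resize(a[290:400,235:395],None,fx=2.5,fy=2.5,interpolation=2)[:250]]))
cv2.imwrite('pics/w2d.png',cv2.resize(a[290:400,235:395],None,fx=5,fy=5,interpolation=2))
"
```

```text
(no output)
```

View pics/w2c.png

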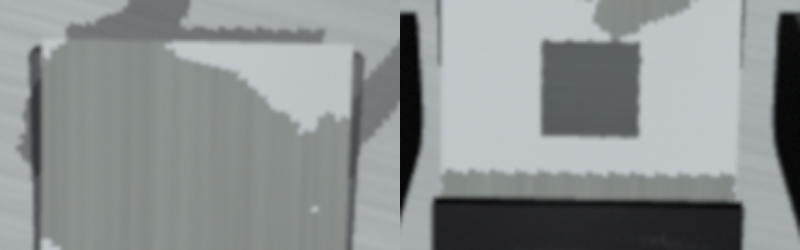

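View pics/w2d.png

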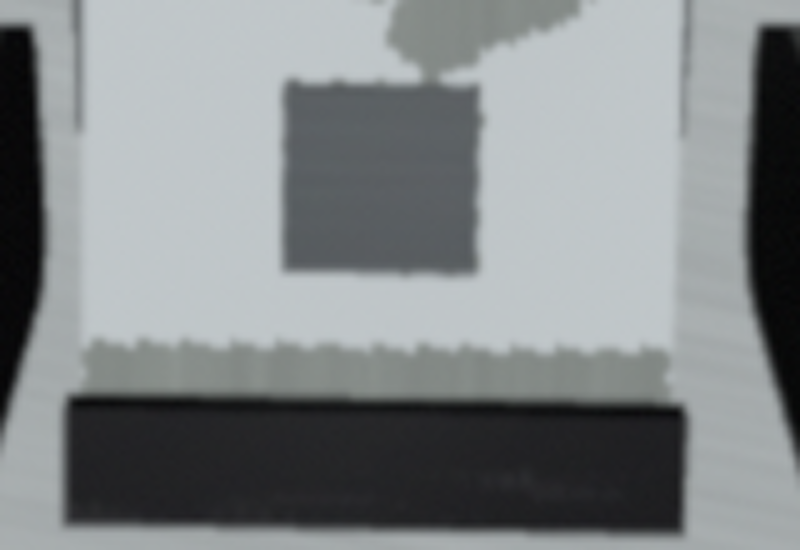

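```bash
cat > deck.py <<'E'
from h import *
from scipy.optimize import least_squares
vw={n:load(n)[1:] for n in ['w2.png','scene0.png','side0.png']}
pts=[]
w='w2.png'
def add(v,x,y,z,u,vv,wt=1): pts.append((v,np.array([x,y,z])/1e3,np.array([u,vv]),wt))
# image left = +tool x? decide by projection
E
python3 - <<'E'
from h import *
_,K,T=load('w2.png')
for p in [(.5,-.1,.1),(.5,-.25,.1)]: print(proj(K,T,np.array(p)))
E
```

```text
[408.86899181 258.16549232]
[242.49365819 218.09511005]
```

```bash
cat >> deck.py <<'E'
add(w,-100,-55,0,251,166.8);add(w,-100,55,0,376.2,167.6)
add(w,27,-18,0,291.6,306.4);add(w,27,18,0,330.8,306.6);add(w,63,-18,0,291.6,344.2);add(w,63,18,0,330.5,344.4)
add(w,80,-55,22,248.2,369.4);add(w,80,55,22,372,371.4)
c=lambda x,y:(270+(x-400)/4,235+y/4)
if 1:
  q=.5
  add('side0.png',27,18,0,*c(638,135),q);add('side0.png',63,18,0,*c(689,120),q);add('side0.png',63,-18,0,*c(711,148),q);add('side0.png',27,-18,0,*c(661,176),q)
  add('side0.png',-100,55,0,*c(428,193),q);add('side0.png',-100,-55,0,*c(498,314),q)
  d=lambda x,y:(230+x/4,180+y/4)
  add('scene0.png',-100,-55,0,*d(157,65),q);add('scene0.png',-100,55,0,*d(303,75),q)
def pose(p):
    Rz=R.from_euler('ZY',[p[2],-p[3]]);return Rz,np.array([p[0],p[1],.095+(p[4] if len(p)>4 else 0)])
def res(p,sel=None):
    Rd,t=pose(p);o=[]
    for v,X,uv,wt in pts:
        if sel and v not in sel: continue
        o+=list((proj(*vw[v],Rd.apply(X)+t)-uv)*wt)
    return np.array(o)
if __name__=='__main__':
  for sel in [['w2.png'],['side0.png','scene0.png'],None]:
   for x0 in [[.545,-.176,.25,.2],[.545,-.176,.25,.2,0]]:
    r=least_squares(lambda p:res(p,sel),x0)
    print(sel,r.x[:2].round(4),np.degrees(r.x[2:4]).round(2),r.x[4:].round(4));print(r.fun.reshape(-1,2).round(1).tolist())
E
python3 deck.py
```

```text
['w2.png'] [ 0.5413 -0.1782] [13.25  7.95] []
[[-0.5, -1.1], [0.1, 0.1], [0.2, -0.2], [0.1, 0.1], [-0.1, -0.9], [-0.4, -0.6], [0.3, 1.6], [0.3, 1.2]]
['w2.png'] [ 0.542  -0.1781] [13.24  9.21] [-0.0022]
[[0.3, -0.6], [-0.6, 0.6], [0.3, -0.4], [0.0, -0.1], [-0.1, -0.9], [-0.5, -0.6], [0.4, 1.2], [0.2, 0.8]]
['side0.png', 'scene0.png'] [ 0.543  -0.1789] [13.   11.96] []
[[-0.2, 0.5], [-0.2, -0.8], [0.4, 0.2], [0.1, -0.0], [-0.0, -0.2], [-0.3, -0.1], [0.0, -0.1], [-0.4, 0.2]]
['side0.png', 'scene0.png'] [ 0.5433 -0.1774] [13.58 11.1 ] [-0.0018]
[[-0.3, 0.6], [-0.3, -0.7], [0.4, 0.3], [0.1, -0.0], [-0.1, -0.2], [-0.1, -0.1], [0.0, 0.0], [-0.3, 0.2]]
None [ 0.541  -0.1783] [13.27  9.52] []
[[-0.1, -1.3], [-0.4, -0.2], [0.1, -0.3], [0.1, 0.1], [-0.2, -0.4], [-0.3, -0.1], [-0.1, 1.8], [0.7, 1.4], [-0.7, 0.6], [-0.6, -0.5], [0.1, 0.5], [-0.2, 0.1], [-0.7, -0.7], [-0.8, -0.6], [0.1, -0.9], [-0.3, -0.7]]
None [ 0.542  -0.1781] [13.26 10.08] [-0.0027]
[[0.5, -0.5], [-1.0, 0.6], [0.3, -0.5], [0.0, -0.1], [-0.1, -0.7], [-0.4, -0.4], [0.2, 1.2], [0.4, 0.8], [-0.5, 0.9], [-0.4, -0.2], [0.2, 0.7], [-0.1, 0.4], [-0.4, -0.2], [-0.6, -0.2], [0.1, -0.3], [-0.3, -0.0]]
```

```bash
sed -i 's/248.2,369.4/248.2,371.5/;s/372,371.4/372,373.4/' deck.py; python3 deck.py
python3 - <<'E'
from h import *
b,_,_=load('side0.png');a,_,_=load('scene0.png')
cv2.imwrite('pics/sd.png',cv2.resize(b[240:320,270:370],None,fx=8,fy=7,interpolation=2))
E
```

```text
['w2.png'] [ 0.5416 -0.1782] [13.25  8.76] []
[[-0.3, -0.7], [-0.1, 0.4], [0.2, 0.2], [0.1, 0.5], [-0.1, -0.2], [-0.4, 0.1], [0.1, 0.0], [0.5, -0.2]]
['w2.png'] [ 0.5417 -0.1781] [13.25  8.93] [-0.0003]
[[-0.1, -0.6], [-0.2, 0.5], [0.2, 0.2], [0.1, 0.5], [-0.1, -0.3], [-0.4, 0.1], [0.1, -0.0], [0.5, -0.3]]
['side0.png', 'scene0.png'] [ 0.543  -0.1789] [13.   11.96] []
[[-0.2, 0.5], [-0.2, -0.8], [0.4, 0.2], [0.1, -0.0], [-0.0, -0.2], [-0.3, -0.1], [0.0, -0.1], [-0.4, 0.2]]
['side0.png', 'scene0.png'] [ 0.5433 -0.1774] [13.58 11.1 ] [-0.0018]
[[-0.3, 0.6], [-0.3, -0.7], [0.4, 0.3], [0.1, -0.0], [-0.1, -0.2], [-0.1, -0.1], [0.0, 0.0], [-0.3, 0.2]]
None [ 0.5414 -0.1783] [13.27  9.92] []
[[-0.0, -0.9], [-0.5, 0.2], [0.1, 0.2], [0.1, 0.5], [-0.2, 0.1], [-0.3, 0.4], [-0.2, 0.2], [0.8, -0.1], [-0.6, 0.6], [-0.5, -0.6], [0.1, 0.4], [-0.2, 0.0], [-0.5, -0.6], [-0.7, -0.5], [0.1, -0.7], [-0.3, -0.5]]
None [ 0.5419 -0.1781] [13.27 10.15] [-0.0013]
[[0.3, -0.4], [-0.8, 0.6], [0.2, 0.1], [0.1, 0.4], [-0.1, -0.1], [-0.4, 0.3], [-0.0, -0.1], [0.6, -0.4], [-0.5, 0.7], [-0.5, -0.4], [0.2, 0.5], [-0.1, 0.2], [-0.4, -0.4], [-0.6, -0.3], [0.1, -0.4], [-0.3, -0.2]]
```

View pics/sd.png

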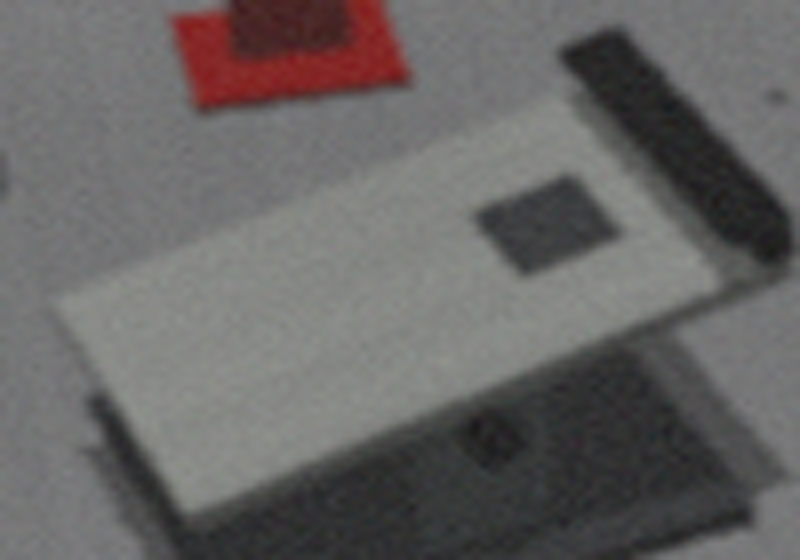

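Emit:
arm_command(steps=[0.8,1,0,0,0,0,0.6,0.8,1,0,0,0,0,0.6,0.8,1,0,0,0,0,0.6,0.8,1,0,0,0,0,0.6,0,0,0,0,0,0,0.6,0,0,0,0,0,0,0.6])

```text
time: 6.0
tool_pos: [0.5592, -0.0729, 0.2986]
tcp_rot: [-1.929, -2.479, 0.001]
wrist_force: [0.2, -0.1, 0.3]
width: 0.605
```

```bash
python3 -c "
from h import *
a,K,T=snap('wrist','w3.png')
a=a[:,:,::-1]
cv2.imwrite('pics/w3c.png',cv2.resize(a[20:150,100:300],None,fx=4,fy=4,interpolation=2))
cv2.imwrite('pics/w3d.png',cv2.resize(a[150:290,100:300],None,fx=4,fy=4,interpolation=2))
"
```

```text
(no output)
```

View pics/w3.png

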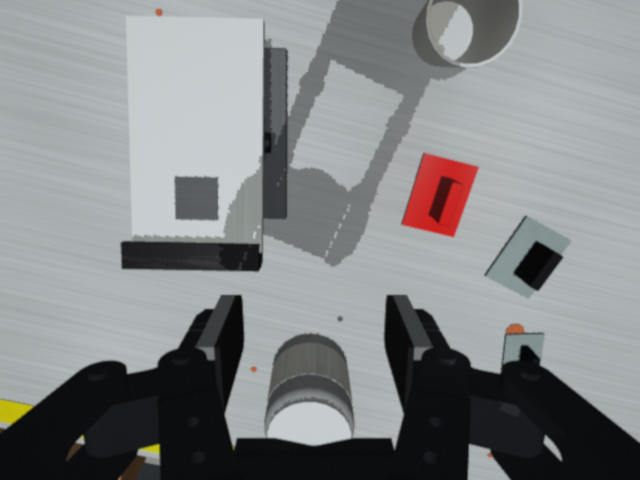

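View pics/w3c.png

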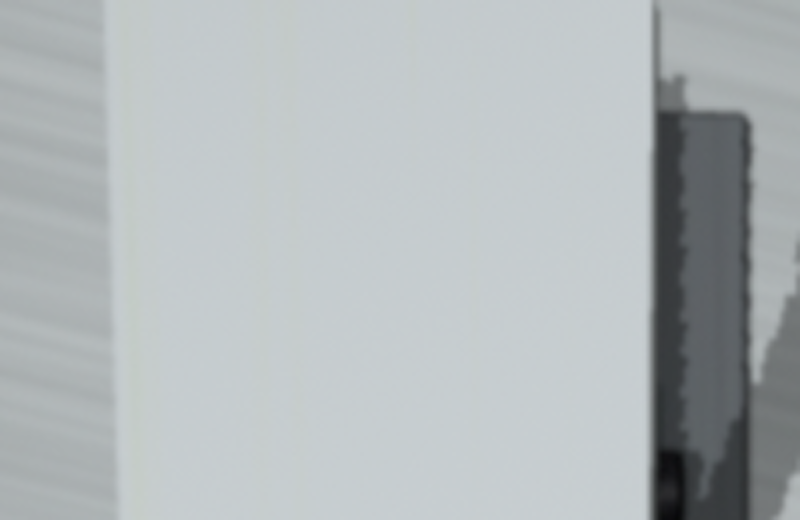

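View pics/w3d.png

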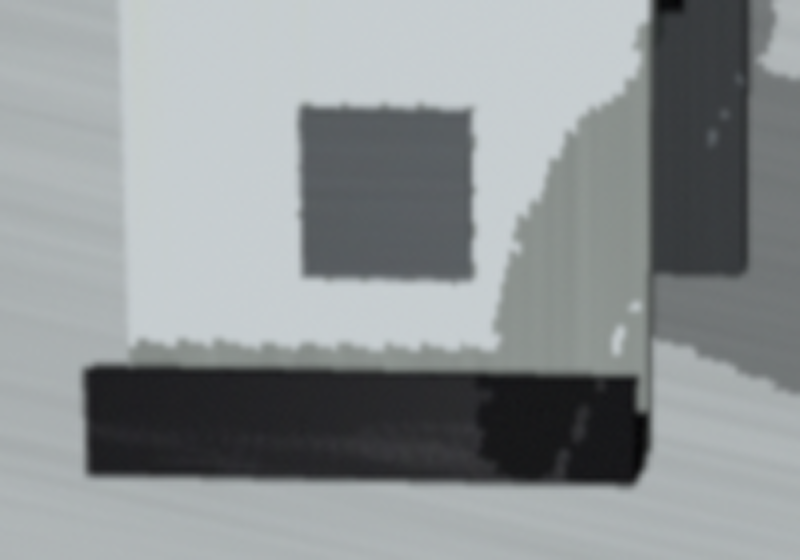

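```bash
python3 -c "
from h import *
a,K,T=load('w3.png')
cv2.imwrite('pics/w3e.png',np.hstack([cv2.resize(a[5:45,110:150],None,fx=10,fy=10,interpolation=2),cv2.resize(a[5:45,245:285],None,fx=10,fy=10,interpolation=2)]))
"
```

```text
(no output)
```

View pics/w3e.png

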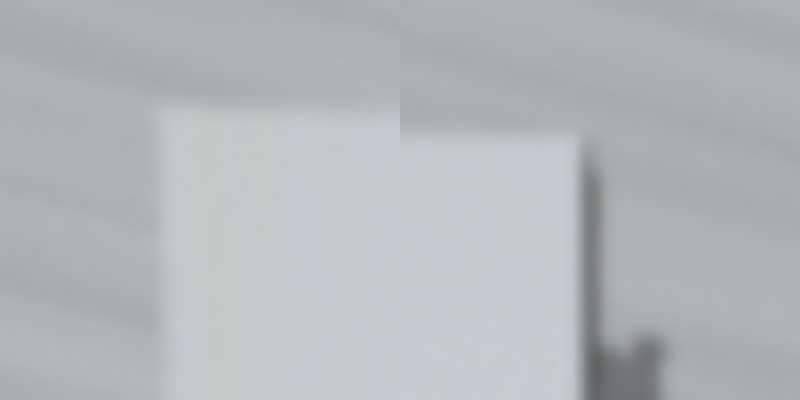

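```bash
cat > deck2.py <<'E'
import deck
from deck import *
vw['w3.png']=load('w3.png')[1:]
w='w3.png'
add(w,-100,-55,0,126,15.6);add(w,-100,55,0,263.3,18.4)
add(w,27,-18,0,175.1,176.8);add(w,27,18,0,218,177);add(w,63,-18,0,175.6,219.5);add(w,63,18,0,218.2,219.8)
add(w,80,-55,22,121.3,243.5,.5);add(w,80,55,22,259.3,245.5,.5)
if __name__=='__main__':
  for sel in [['w3.png'],['w2.png','w3.png'],None]:
   for x0 in [[.545,-.176,.25,.2],[.545,-.176,.25,.2,0]]:
    r=least_squares(lambda p:res(p,sel),x0)
    print(sel,r.x[:2].round(4),np.degrees(r.x[2:4]).round(2),r.x[4:].round(4));print(r.fun.reshape(-1,2).round(1).tolist())
  # direct triangulation w2/w3
  P=[p for p in pts if p[0]=='w2.png'];Q=[p for p in pts if p[0]=='w3.png']
  for a,b in zip(P,Q):
    p,e=tri(ray(*vw['w2.png'],*a[2]),ray(*vw['w3.png'],*b[2]));print(a[1],p.round(4),round(e,4))
E
python3 deck2.py
```

```text
['w3.png'] [ 0.541  -0.1781] [13.1  10.07] []
[[-0.2, -0.0], [-0.1, 0.2], [-0.1, -0.3], [0.1, 0.3], [0.2, -0.1], [0.2, 0.5], [-0.1, -0.7], [-0.2, -0.4]]
['w3.png'] [ 0.5409 -0.178 ] [13.13 10.24] [0.0004]
[[-0.2, -0.0], [-0.0, 0.1], [-0.1, -0.3], [0.2, 0.3], [0.2, 0.0], [0.2, 0.5], [-0.2, -0.7], [-0.2, -0.4]]
['w2.png', 'w3.png'] [ 0.5412 -0.1782] [13.15  9.91] []
[[0.4, -1.2], [-0.2, 0.1], [0.2, -0.1], [0.2, 0.4], [-0.2, -0.1], [-0.3, 0.3], [-0.2, -0.1], [0.7, -0.2], [-0.6, 0.1], [-0.3, 0.2], [-0.1, -0.1], [0.1, 0.5], [0.3, 0.1], [0.3, 0.6], [-0.1, -0.6], [-0.2, -0.4]]
['w2.png', 'w3.png'] [ 0.5412 -0.1782] [13.15  9.9 ] [-0.0001]
[[0.4, -1.2], [-0.2, 0.2], [0.2, -0.1], [0.2, 0.3], [-0.2, -0.2], [-0.3, 0.2], [-0.2, -0.1], [0.7, -0.2], [-0.5, 0.2], [-0.3, 0.2], [-0.1, -0.1], [0.1, 0.5], [0.3, 0.1], [0.3, 0.6], [-0.0, -0.6], [-0.2, -0.4]]
None [ 0.5411 -0.1782] [13.19 10.15] []
[[0.3, -1.2], [-0.3, 0.1], [0.2, -0.0], [0.2, 0.4], [-0.2, -0.0], [-0.3, 0.3], [-0.3, -0.0], [0.8, -0.2], [-0.6, 0.5], [-0.6, -0.6], [0.1, 0.4], [-0.2, 0.0], [-0.6, -0.6], [-0.8, -0.5], [0.2, -0.7], [-0.2, -0.5
[... 209 characters left out ...]
.2, -0.1], [-0.3, 0.2], [-0.3, -0.1], [0.7, -0.3], [-0.6, 0.6], [-0.6, -0.5], [0.1, 0.4], [-0.2, 0.0], [-0.6, -0.6], [-0.8, -0.5], [0.2, -0.7], [-0.2, -0.4], [-0.4, 0.5], [-0.4, 0.4], [-0.1, -0.1], [0.1, 0.5], [0.3, 0.1], [0.2, 0.6], [-0.1, -0.6], [-0.2, -0.4]]
[-0.1   -0.055  0.   ] [ 0.4581 -0.2537  0.0789] 0.0013
[-0.1    0.055  0.   ] [ 0.4326 -0.1469  0.0776] 0.0001
[ 0.027 -0.018  0.   ] [ 0.5714 -0.1897  0.0992] 0.0002
[0.027 0.018 0.   ] [ 0.5627 -0.1548  0.0995] 0.0002
[ 0.063 -0.018  0.   ] [ 0.6052 -0.1815  0.1069] 0.0002
[0.063 0.018 0.   ] [ 0.5966 -0.1466  0.107 ] 0.0002
[ 0.08  -0.055  0.022] [ 0.6278 -0.2146  0.1295] 0.0006
[0.08  0.055 0.022] [ 0.6031 -0.1073  0.1284] 0.0004
```

```bash
python3 -c "
from h import *
delta([.5875,.182,.30],tooldown(76))"
```

```text
t 6.05 tcp [ 0.559  -0.0733  0.2987] shift units [ 8.02  3.01 -0.05] turn [-0.01  0.    4.7 ] F [-0.7  -1.2  -0.95] w 0.597
```

Emit:
arm_command(steps=[1,0.375,0,0,0,0,0.6,1,0.375,0,0,0,0,0.6,1,0.375,0,0,0,0,0.6,1,0.375,0,0,0,0,0.6,1,0.375,0,0,0,0,0.6,1,0.375,0,0,0,0,0.6,1,0.375,0,0,0,0,0.6,1,0.375,0,0,0,0,0.6])

```text
time: 7.05
tool_pos: [0.5877, 0.1816, 0.299]
tcp_rot: [1.931, 2.477, -0.0]
wrist_force: [0.1, -0.6, 0.4]
width: 0.595
```

Emit:
arm_command(steps=[0,0,1,0,0,0.94,0.6,0,0,1,0,0,0.94,0.6,0,0,1,0,0,0.94,0.6,0,0,1,0,0,0.94,0.6,0,0,1,0,0,0.94,0.6,0,0,1,0,0,0,0.6,0,0,0,0,0,0,0.6,0,0,0,0,0,0,0.6])

```text
time: 8.05
tool_pos: [0.5884, 0.1815, 0.12]
tcp_rot: [2.475, 1.933, 0.002]
wrist_force: [0.5, 0.6, -0.8]
width: 0.6
```

```bash
python3 -c "
from h import *
delta([.5875,.182,.024],tooldown(76));snap('wrist','w4.png')"
```

```text
t 8.05 tcp [0.5884 0.1815 0.12  ] shift units [ 0.01 -0.04  3.2 ] turn [ 0.01 -0.01 -0.  ] F [ 0.55  0.63 -0.79] w 0.6
```

View pics/w4.png

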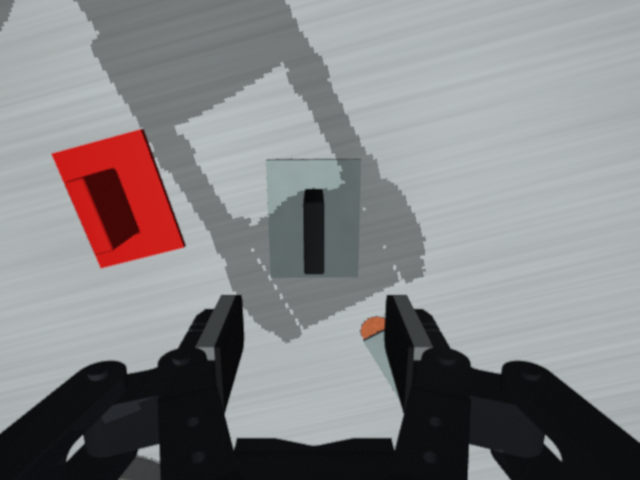

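The rib at (314,235) sits midway between the jaws at (230,·) and (398,·). I descend now.

Emit:
arm_command(steps=[0,0,0.8,0,0,0,0.6,0,0,0.8,0,0,0,0.6,0,0,0.8,0,0,0,0.6,0,0,0.5,0,0,0,0.6,0,0,0.3,0,0,0,0.6,0,0,0,0,0,0,0.6,0,0,0,0,0,0,0.6])

```text
time: 8.98
tool_pos: [0.5885, 0.1823, 0.0238]
tcp_rot: [2.474, 1.934, 0.002]
wrist_force: [-1.0, 0.0, 0.3]
width: 0.602
```

Emit:
arm_command(steps=[0,0,0,0,0,0,0,0,0,0,0,0,0,0,0,0,0,0,0,0,0,0,0,0,0,0,0,0,0,0,0,0,0,0,0,0,0,0,0,0,0,0,0,0,0,0,0,0,0,0,0,0,0,0,0,0], squeeze=60)

```text
time: 9.98
tool_pos: [0.5881, 0.1821, 0.0234]
tcp_rot: [2.475, 1.935, 0.001]
wrist_force: [-1.4, -0.4, 4.9]
width: 0.118
```

```bash
python3 -c "
from h import *
delta([.5875,.182,.024],tooldown(76));snap('wrist','w5.png')"
```

```text
t 9.97 tcp [0.5881 0.1821 0.0234] shift units [-0.01 -0.02 -0.02] turn [ 0.01 -0.    0.01] F [-1.37 -0.41  4.89] w 0.118
```

View pics/w5.png

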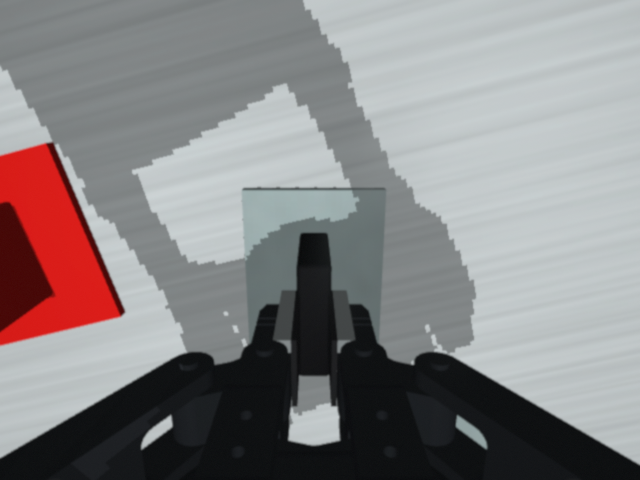

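Emit:
arm_command(steps=[0,0,-0.5,0,0,0,0,0,0,-1,0,0,0,0,0,0,-1,0,0,0,0,0,0,-1,0,0,0,0,0,0,-1,0,0,0,0,0,0,-1,0,0,0,0,0,0,-1,0,0,0,0,0,0,0,0,0,0,0,0,0,0,0,0,0,0])

```text
time: 11.15
tool_pos: [0.5868, 0.1819, 0.2164]
tcp_rot: [-2.474, -1.934, 0.003]
wrist_force: [0.1, -0.4, -2.0]
width: 0.117
```

```bash
cat >> h.py <<'E'
DC=np.array([.5412,-.1782,.095]);RD=R.from_euler('ZY',[np.radians(13.2),-np.radians(10.1)])
H=.0234
def goal(x,y,gap):
    M=RD.as_matrix();return DC+M@np.array([x,y,H+gap]),R.from_matrix(np.array([M[:,1],M[:,0],-M[:,2]]).T)
def where():
    s=bot.read_state();Rt=R.from_rotvec(s['tcp_rot']);p=s['tool_pos']+Rt.apply([0,0,H])
    e=RD.inv()*Rt;_,g=goal(0,0,0)
    print('t',round(s['time'],2),'panel in deck mm',(RD.inv().apply(p-DC)*1e3).round(2),'turn err deg tool',(Rt.inv()*g).as_rotvec(degrees=True).round(2),'F deck',RD.inv().apply(s['wrist_force']).round(2),'tq tool',Rt.inv().apply(s['torque']).round(3),'w',round(s['width'],3))
E
python3 -c "
from h import *
p,r=goal(-.045,0,.05);print(p)
delta(p,r);snap('wrist','w6.png');snap('side','s6.png')"
```

```text
[ 0.48553605 -0.19125586  0.15937103]
t 11.15 tcp [0.5868 0.1819 0.2164] shift units [-12.88  -0.27   1.91] turn [-1.67  0.4  -4.52] F [ 0.13 -0.37 -1.98] w 0.117
```

View pics/w6.png

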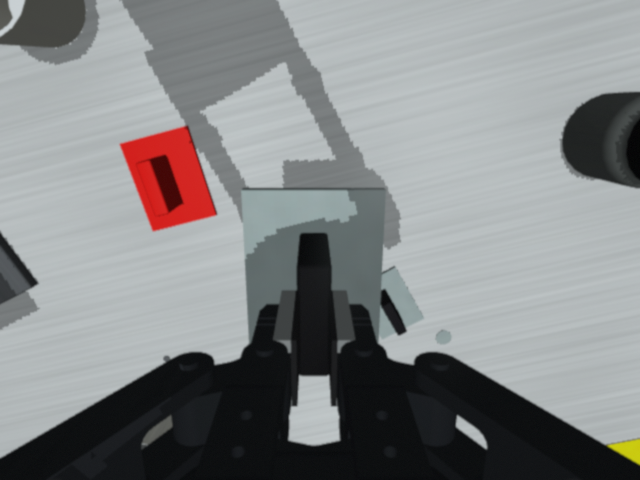

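The panel is held, with its plate at the same pixels as before the lift (far edge v≈188). Next I carry it over the deck.

Emit:
arm_command(steps=[-0.99,-0.02,0,0,0,0,0,-0.99,-0.02,0,0,0,0,0,-0.99,-0.02,0,0,0,0,0,-0.99,-0.02,0,0,0,0,0,-0.99,-0.02,0,0,0,0,0,-0.99,-0.02,0,0,0,0,0,-0.99,-0.02,0,0,0,0,0,-0.99,-0.02,0,0,0,0,0])

```text
time: 12.25
tool_pos: [0.5243, -0.0481, 0.2159]
tcp_rot: [-2.473, -1.934, 0.003]
wrist_force: [0.6, 0.3, -2.0]
width: 0.114
```

Emit:
arm_command(steps=[-0.99,-0.02,0,0,0,-0.9,0,0,0,0,0,0,-0.9,0,0,0,0,0,0,-0.9,0,0,0,0,0,0,-0.9,0,0,0,0,0,0,-0.9,0,0,0,0,0,0,0,0])

```text
time: 13.0
tool_pos: [0.517, -0.0759, 0.2162]
tcp_rot: [-1.955, -2.456, 0.002]
wrist_force: [-0.3, 0.5, -1.9]
width: 0.112
```

```bash
python3 -c "
from h import *
p,r=goal(-.045,0,.04);print(p)
delta(p,r)"
```

```text
[ 0.48724339 -0.19085541  0.149526  ]
t 13.0 tcp [ 0.517  -0.0759  0.2162] shift units [-3.51 -1.82  2.22] turn [-1.71 -0.01 -0.04] F [-0.27  0.5  -1.92] w 0.112
```

Emit:
arm_command(steps=[-0.88,-0.45,0,0,0,0,0,-0.88,-0.45,0,0,0,0,0,-0.88,-0.45,0,0,0,0,0,-0.88,-0.45,0,0,0,0,0,0,0,0.7,-0.85,0,0,0,0,0,0.7,-0.86,0,0,0,0,0,0.4,0,0,0,0,0,0,0,0,0,0,0])

```text
time: 14.0
tool_pos: [0.4924, -0.1897, 0.1628]
tcp_rot: [1.884, 2.368, 0.211]
wrist_force: [0.1, -0.1, -1.5]
width: 0.118
```

```bash
python3 -c "
from h import *
p,r=goal(-.045,0,.02);print(p)
delta(p,r);where();snap('wrist','w7.png');snap('side','s7.png');snap('scene','c7.png')"
```

```text
[ 0.49065805 -0.19005451  0.12983594]
t 14.0 tcp [ 0.4924 -0.1897  0.1628] shift units [ 0.   -0.25  1.07] turn [-0.   -0.01 -0.04] F [ 0.06 -0.09 -1.48] w 0.118
t 14.0 panel in deck mm [-37.48  -0.07  52.16] turn err deg tool [-0.01 -0.07 -0.22] F deck [-0.23 -0.1  -1.46] tq tool [ 0.13  -0.028  0.016] w 0.118
```

View pics/w7.png

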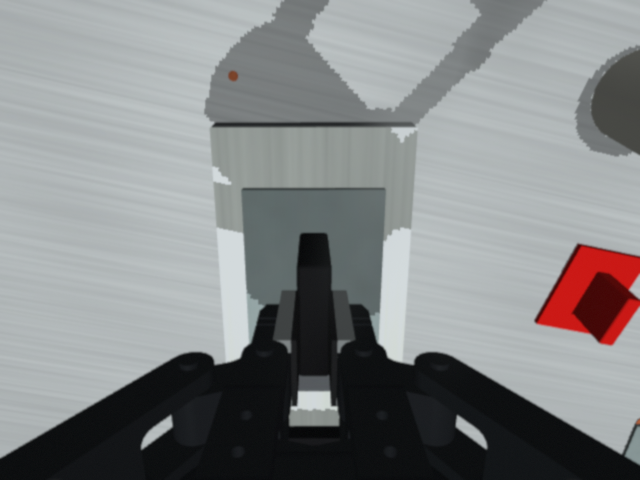

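View pics/s7.png

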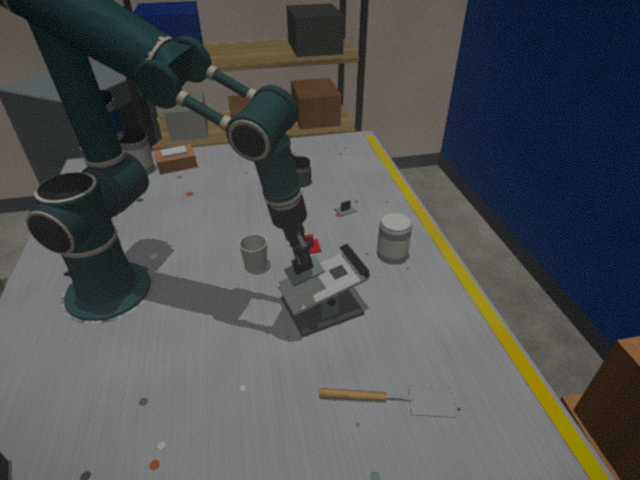

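The panel is centred over the deck (its edge 243-385, the deck 212-415) and parallel to the low edge. I descend to about 5 mm above the face.

Emit:
arm_command(steps=[0,-0.12,0.5,0,0,0,0,0,-0.13,0.5,0,0,0,0,0,0,0.3,0,0,0,0,0,0,0.2,0,0,0,0,0,0,0.05,0,0,0,0,0,0,0,0,0,0,0,0,0,0,0,0,0,0])

```text
time: 15.02
tool_pos: [0.4943, -0.1902, 0.1175]
tcp_rot: [1.88, 2.365, 0.213]
wrist_force: [-0.6, -0.1, -1.2]
width: 0.115
```

```bash
python3 -c "
from h import *
where();snap('side','s8.png')
a,_,_=load('s8.png');cv2.imwrite('pics/s8c.png',cv2.resize(a[220:340,250:400],None,fx=5,fy=5,interpolation=2))"
```

```text
t 15.03 panel in deck mm [-43.6   -1.     7.28] turn err deg tool [ 0.2   0.07 -0.16] F deck [-0.83  0.09 -1.06] tq tool [ 0.193 -0.044 -0.037] w 0.115
```

View pics/s8c.png

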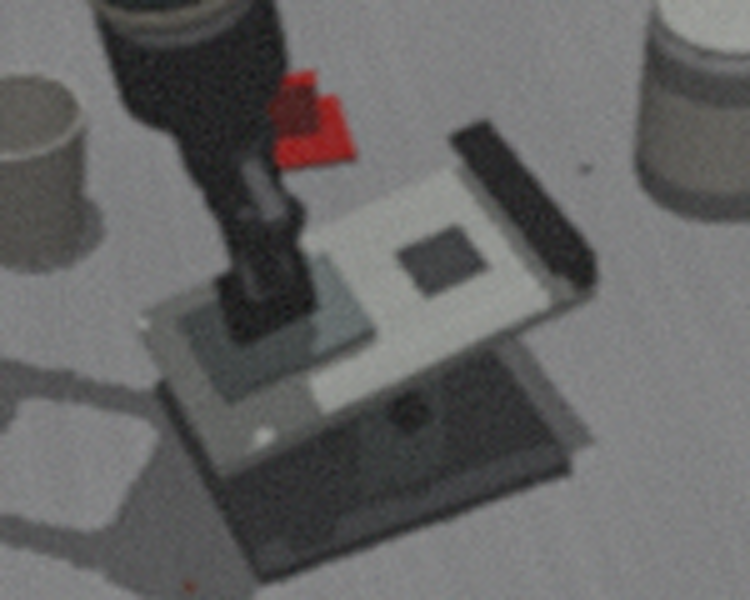

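Emit:
arm_command(steps=[0,0,0.04,0,0,0,0,0,0,0.04,0,0,0,0,0,0,0.04,0,0,0,0,0,0,0.04,0,0,0,0,0,0,0,0,0,0,0])

```text
time: 15.7
tool_pos: [0.4946, -0.1897, 0.112]
tcp_rot: [1.881, 2.367, 0.212]
wrist_force: [-0.9, 0.7, -1.4]
width: 0.118
```

```bash
python3 -c "
from h import *
where()"
```

```text
t 15.7 panel in deck mm [-44.19  -0.58   1.78] turn err deg tool [ 0.14  0.01 -0.16] F deck [-0.96  0.85 -1.22] tq tool [ 0.092 -0.034  0.004] w 0.118
```

Emit:
arm_command(steps=[0,0,0.02,0,0,0,0,0,0,0.02,0,0,0,0,0,0,0,0,0,0,0])

```text
time: 16.08
tool_pos: [0.4949, -0.1897, 0.111]
tcp_rot: [1.881, 2.366, 0.212]
wrist_force: [0.4, -0.7, -2.5]
width: 0.115
```

```bash
python3 -c "
from h import *
where()"
```

```text
t 16.07 panel in deck mm [-44.08  -0.67   0.72] turn err deg tool [ 0.16  0.03 -0.16] F deck [-0.17 -0.74 -2.56] tq tool [ 0.144 -0.082 -0.057] w 0.115
```

Emit:
arm_command(steps=[0,0,0.02,0,0,0,0,0,0,0,0,0,0,0])

```text
time: 16.32
tool_pos: [0.495, -0.1897, 0.1104]
tcp_rot: [1.881, 2.366, 0.212]
wrist_force: [0.0, -0.5, -1.6]
width: 0.114
```

Emit:
arm_command(steps=[0,0,0.02,0,0,0,0,0,0,0,0,0,0,0])

```text
time: 16.58
tool_pos: [0.4952, -0.1898, 0.1102]
tcp_rot: [1.881, 2.366, 0.212]
wrist_force: [-1.6, -0.6, 2.0]
width: 0.116
```

Emit:
arm_command(steps=[0,0,0.02,0,0,0,0,0,0,0,0,0,0,0])

```text
time: 16.82
tool_pos: [0.4952, -0.1899, 0.1101]
tcp_rot: [1.881, 2.366, 0.212]
wrist_force: [-5.0, -0.1, 6.2]
width: 0.115
```

```bash
python3 -c "
from h import *
where()"
```

```text
t 16.82 panel in deck mm [-43.98  -0.89  -0.18] turn err deg tool [ 0.15  0.04 -0.14] F deck [-3.76  1.1   6.96] tq tool [ 0.654  0.196 -0.086] w 0.115
```

Contact at the expected height: panel z ≈ -0.2 mm, about 8 N. I hold briefly for step 1, then start the slide.

Emit:
arm_command(steps=[0,0,0.01,0,0,0,0,0,0,0,0,0,0,0,0,0,0,0,0,0,0])

```text
time: 17.2
tool_pos: [0.4952, -0.1899, 0.1101]
tcp_rot: [1.881, 2.367, 0.212]
wrist_force: [-5.6, 1.3, 7.5]
width: 0.116
```

```bash
python3 -c "
from h import *
where();snap('wrist','w9.png')"
```

```text
t 17.2 panel in deck mm [-43.98  -0.87  -0.18] turn err deg tool [ 0.15  0.04 -0.14] F deck [-3.72  2.56  8.28] tq tool [ 0.758  0.294 -0.017] w 0.116
```

View pics/w9.png

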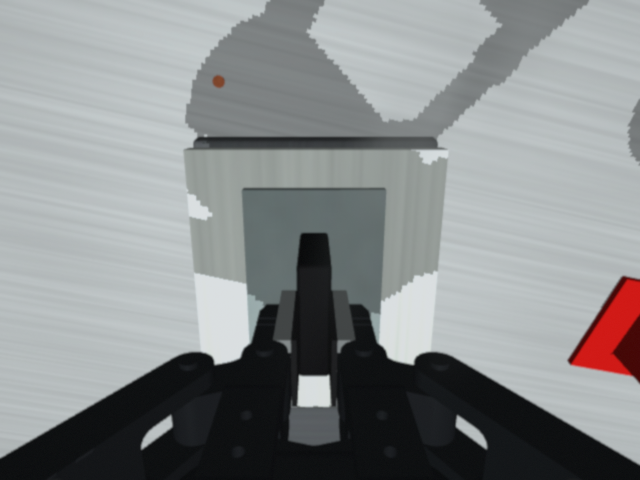

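Emit:
arm_command(steps=[0,0.1,0,0,0,0,0,0,0.15,0,0,0,0,0,0,0.15,0,0,0,0,0,0,0,0,0,0,0,0])

```text
time: 17.75
tool_pos: [0.5073, -0.1876, 0.1123]
tcp_rot: [1.88, 2.366, 0.212]
wrist_force: [-3.4, -0.7, 6.3]
width: 0.117
```

```bash
python3 -c "
from h import *
where()"
```

```text
t 17.75 panel in deck mm [-31.44  -1.44  -0.17] turn err deg tool [ 0.2   0.1  -0.14] F deck [-2.36  0.09  6.78] tq tool [ 0.522  0.087 -0.016] w 0.117
```

Force holds at about 7 N while sliding and the height is unchanged. I continue, with a touch more push and a small sideways correction.

Emit:
arm_command(steps=[0.02,0.2,0.01,0,0,0,0,0.02,0.2,0,0,0,0,0,0.01,0.2,0,0,0,0,0,0,0.2,0,0,0,0,0,0,0,0,0,0,0,0])

```text
time: 18.38
tool_pos: [0.5304, -0.1809, 0.1167]
tcp_rot: [1.879, 2.365, 0.212]
wrist_force: [-3.6, -0.2, 6.7]
width: 0.115
```

```bash
python3 -c "
from h import *
where()"
```

```text
t 18.38 panel in deck mm [-7.09 -0.18 -0.08] turn err deg tool [ 0.23  0.12 -0.13] F deck [-2.3   0.61  7.19] tq tool [ 0.556  0.063 -0.029] w 0.115
```

Emit:
arm_command(steps=[0.01,0.2,0.01,0,0,0,0,0.01,0.2,0,0,0,0,0,0,0.2,0,0,0,0,0,0,0.2,0,0,0,0,0,0,0,0,0,0,0,0])

```text
time: 19.0
tool_pos: [0.5532, -0.1751, 0.1209]
tcp_rot: [1.879, 2.365, 0.212]
wrist_force: [-5.6, -1.0, 8.3]
width: 0.119
```

```bash
python3 -c "
from h import *
where();snap('wrist','w10.png')"
```

```text
t 19.0 panel in deck mm [16.8   0.28 -0.02] turn err deg tool [ 0.22  0.12 -0.13] F deck [-4.09  0.3   9.21] tq tool [0.71  0.079 0.015] w 0.119
```

View pics/w10.png

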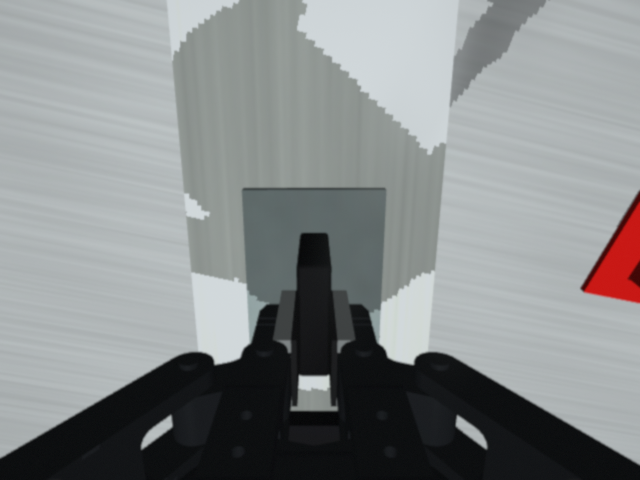

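Mid-slide at x ≈ 17 mm with about 9 N. The deck edges 184/443 around the panel's 243/385 show it centred. I continue to about 40 mm.

Emit:
arm_command(steps=[0,0.15,0,0,0,0,0,0,0.2,0,0,0,0,0,0,0.2,0,0,0,0,0,0,0.2,0,0,0,0,0,0,0,0,0,0,0,0,0,0,0,0,0,0,0])

```text
time: 19.8
tool_pos: [0.5747, -0.17, 0.1249]
tcp_rot: [1.879, 2.365, 0.212]
wrist_force: [-5.0, -1.0, 7.8]
width: 0.116
```

```bash
python3 -c "
from h import *
where()"
```

```text
t 19.8 panel in deck mm [3.933e+01 2.700e-01 3.000e-02] turn err deg tool [ 0.24  0.12 -0.14] F deck [-3.67  0.15  8.57] tq tool [ 0.657  0.081 -0.013] w 0.116
```

Emit:
arm_command(steps=[0,0.05,0,0,0,0,0,0,0.05,0,0,0,0,0,0,0.05,0,0,0,0,0,0,0,0,0,0,0,0])

```text
time: 20.3
tool_pos: [0.5781, -0.1692, 0.1256]
tcp_rot: [1.88, 2.366, 0.211]
wrist_force: [-7.1, -1.8, 9.8]
width: 0.115
```

```bash
python3 -c "
from h import *
where()"
```

```text
t 20.3 panel in deck mm [4.283e+01 3.200e-01 3.000e-02] turn err deg tool [ 0.13  0.1  -0.13] F deck [-5.44 -0.14 10.93] tq tool [ 1.097  0.064 -0.066] w 0.115
```

```bash
python3 -c "
from h import *
snap('wrist','w11.png');snap('side','s11.png');snap('scene','c11.png')
a,_,_=load('s11.png');b,_,_=load('c11.png')
cv2.imwrite('pics/s11c.png',np.hstack([cv2.resize(a[225:325,275:375],None,fx=4,fy=4,interpolation=2),cv2.resize(b[170:270,230:330],None,fx=4,fy=4,interpolation=2)]))"
```

```text
(no output)
```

View pics/w11.png

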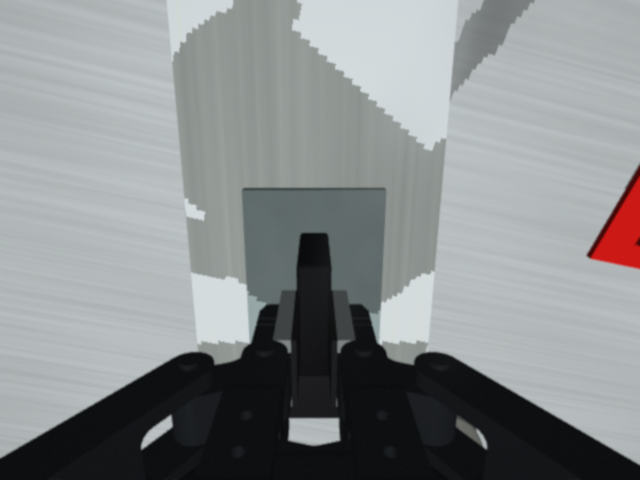

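View pics/s11c.png

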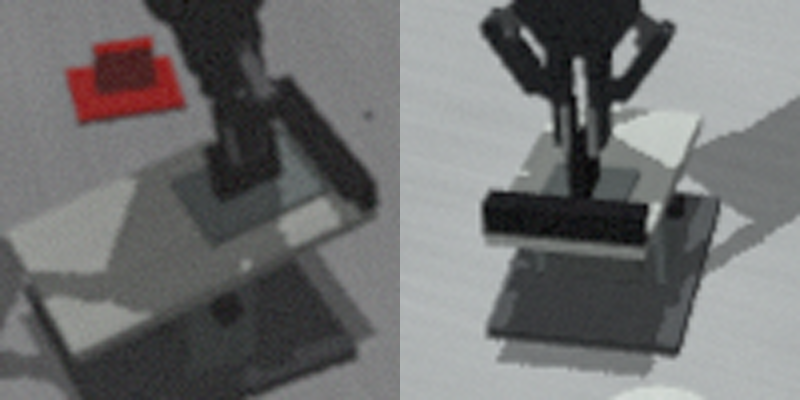

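```bash
python3 -c "
from h import *
where()
def ondeck(f,u,v,z):
    _,K,T=load(f);o,d=ray(K,T,u,v);M=RD.as_matrix();o=M.T@(o-DC);d=M.T@d;return ((o+d*(z-o[2])/d[2])*1e3).round(1)
print(ondeck('s11.png',328.75,286.25,.002),ondeck('s11.png',317.5,270.5,.005))
a=load('w11.png');print(ondeck('w11.png',242.5,187.5,.005),ondeck('w11.png',385.5,187.5,.005))
for u,v in [(200,345),(430,345)]: print(ondeck('w11.png',u,v,0))
"
```

```text
t 20.45 panel in deck mm [4.284e+01 3.500e-01 2.000e-02] turn err deg tool [ 0.14  0.1  -0.13] F deck [-6.26 -0.96 10.91] tq tool [ 1.098  0.072 -0.089] w 0.116
[  4.  -32.1   2. ] [ 2.3 26.6  5. ]
[  1.3 -29.2   5. ] [ 1.5 30.   5. ]
[ 78.4 -54.3   0. ]
[78.6 55.6  0. ]
```

Emit:
arm_command(steps=[0,0.05,0,0,0,0,0,0,0.05,0,0,0,0,0,0,0,0,0,0,0,0])

```text
time: 20.82
tool_pos: [0.581, -0.1685, 0.1261]
tcp_rot: [1.88, 2.366, 0.211]
wrist_force: [-7.6, -2.0, 10.1]
width: 0.113
```

```bash
python3 -c "
from h import *
where()"
```

```text
t 20.82 panel in deck mm [4.581e+01 3.300e-01 3.000e-02] turn err deg tool [ 0.13  0.1  -0.13] F deck [-5.93 -0.23 11.28] tq tool [ 1.183  0.03  -0.023] w 0.113
```

It moved the full 3 mm with no rise in force, so that was friction and not the stop. I keep creeping.

Emit:
arm_command(steps=[0,0.05,0,0,0,0,0,0,0.03,0,0,0,0,0,0,0,0,0,0,0,0])

```text
time: 21.2
tool_pos: [0.5832, -0.168, 0.1265]
tcp_rot: [1.88, 2.366, 0.211]
wrist_force: [-8.2, -2.1, 9.6]
width: 0.111
```

```bash
python3 -c "
from h import *
where()"
```

```text
t 21.2 panel in deck mm [48.12  0.34  0.05] turn err deg tool [ 0.13  0.1  -0.13] F deck [-6.67 -0.17 10.95] tq tool [ 1.13   0.055 -0.039] w 0.111
```

Emit:
arm_command(steps=[0,0.03,0,0,0,0,0,0,0.02,0,0,0,0,0,0,0,0,0,0,0,0])

```text
time: 21.58
tool_pos: [0.5846, -0.1676, 0.1268]
tcp_rot: [1.88, 2.366, 0.21]
wrist_force: [-7.8, -1.7, 10.1]
width: 0.113
```

```bash
python3 -c "
from h import *
where()"
```

```text
t 21.57 panel in deck mm [49.56  0.36  0.05] turn err deg tool [ 0.12  0.1  -0.13] F deck [-6.14  0.1  11.35] tq tool [ 1.233  0.046 -0.041] w 0.113
```

Emit:
arm_command(steps=[0,0.02,0,0,0,0,0,0,0.02,0,0,0,0,0,0,0,0,0,0,0,0])

```text
time: 21.95
tool_pos: [0.5851, -0.1675, 0.1268]
tcp_rot: [1.881, 2.367, 0.209]
wrist_force: [-9.7, -1.8, 11.7]
width: 0.116
```

```bash
python3 -c "
from h import *
where()"
```

```text
t 21.95 panel in deck mm [5.004e+01 3.700e-01 2.000e-02] turn err deg tool [ 0.04  0.08 -0.12] F deck [-7.71  0.45 13.23] tq tool [ 1.498 -0.01  -0.031] w 0.116
```

Emit:
arm_command(steps=[0,0.02,0,0,0,0,0,0,0.02,0,0,0,0,0,0,0,0,0,0,0,0])

```text
time: 22.32
tool_pos: [0.5851, -0.1675, 0.1268]
tcp_rot: [1.881, 2.369, 0.207]
wrist_force: [-13.5, -3.9, 12.6]
width: 0.113
```

```bash
python3 -c "
from h import *
where()"
```

```text
t 22.32 panel in deck mm [5.003e+01 3.800e-01 3.000e-02] turn err deg tool [-0.08  0.07 -0.1 ] F deck [-11.61  -0.72  14.9 ] tq tool [ 2.058 -0.055 -0.01 ] w 0.113
```

Motion stopped at x = 50.0 mm and the push force rises: the panel is at the stop. I ease the push slightly toward 10 N, settle and check.

Emit:
arm_command(steps=[0,-0.01,-0.02,0,0,0,0,0,0,0,0,0,0,0,0,0,0,0,0,0,0,0,0,0,0,0,0,0])

```text
time: 22.82
tool_pos: [0.5851, -0.1674, 0.1269]
tcp_rot: [1.881, 2.368, 0.208]
wrist_force: [-11.5, -3.3, 9.2]
width: 0.113
```

```bash
python3 -c "
from h import *
where();snap('wrist','w12.png');snap('side','s12.png');snap('scene','c12.png');where()
a,_,_=load('s12.png');b,_,_=load('c12.png')
cv2.imwrite('pics/s12c.png',np.hstack([cv2.resize(a[225:325,275:375],None,fx=4,fy=4,interpolation=2),cv2.resize(b[170:270,230:330],None,fx=4,fy=4,interpolation=2)]))
def ondeck(f,u,v,z):
    _,K,T=load(f);o,d=ray(K,T,u,v);M=RD.as_matrix();o=M.T@(o-DC);d=M.T@d;return ((o+d*(z-o[2])/d[2])*1e3).round(1)
print(ondeck('w12.png',242.5,187.5,.005),ondeck('w12.png',385.5,187.5,.005))"
```

```text
t 22.82 panel in deck mm [50.06  0.44  0.06] turn err deg tool [-0.04  0.07 -0.12] F deck [-10.16  -0.56  11.16] tq tool [ 1.708 -0.062  0.011] w 0.113
t 22.98 panel in deck mm [5.003e+01 4.200e-01 5.000e-02] turn err deg tool [-0.04  0.07 -0.12] F deck [-10.83  -2.56  10.99] tq tool [ 1.638 -0.128  0.015] w 0.119
[  8.6 -29.1   5. ] [ 8.7 30.1  5. ]
```

View pics/w12.png

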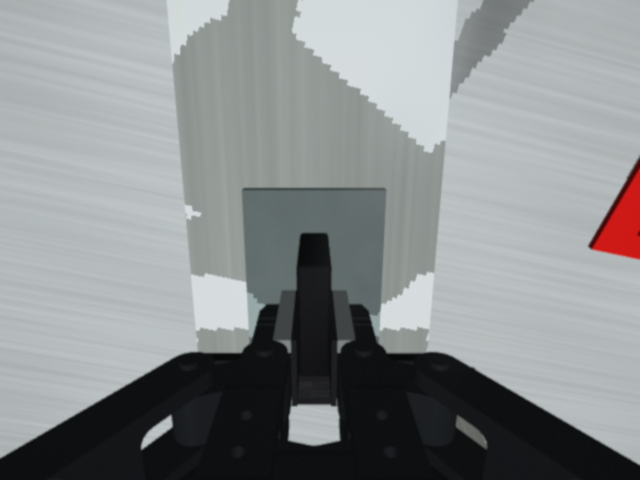

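View pics/s12c.png

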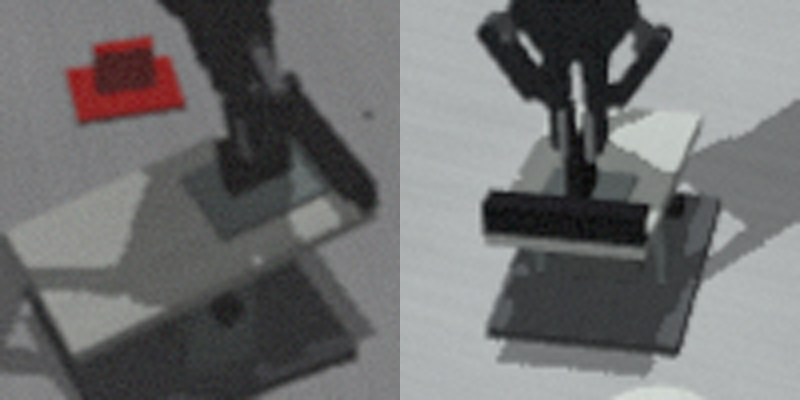

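```bash
python3 -c "
from h import *
where();print(bot.finish_job());where()"
```

```text
t 22.98 panel in deck mm [5.003e+01 4.200e-01 5.000e-02] turn err deg tool [-0.04  0.07 -0.12] F deck [-10.83  -2.56  10.99] tq tool [ 1.638 -0.128  0.015] w 0.119
the job is handed in; nothing more can be done
None
the job is handed in; nothing more can be done
```

I gripped the larger grey panel by its rib and laid it flush on the lower half of the deck. I then slid it up under the lip with about 7–13 N until it met the stop bar. The job was handed in at about 23 s with the panel still gripped and pressed; no verdict was reported.

**Last checks:**
- **Position:** arm pose puts the panel's centre at deck x = 50.0 mm, y = 0.4 mm, z = 0.05 mm. Motion stopped there and the push along the slope rose to about 11 N.
- **Angle:** within about 0.2° of the slope (10.1°) and heading I measured for the deck, so any error in that measurement adds to it.
- **Push:** about 11 N on the wrist along the deck normal, or roughly 12 N on the deck allowing for the panel's weight.
- **Bystanders:** nothing was seen to have moved in the views taken, but I did not measure the can, cup, jar or spatula at the end.

**Disagreements:**
- The wrist picture puts the panel about 1.4 mm lower than the arm pose does (trailing edge at 8.6 mm where 10 mm was expected). That is inside both the calibration error and the tolerance.
- Deck slope estimates ranged from 8.8° to 12° between views. I used 10.1°, and the height stayed within 0.25 mm along the whole slide, which supports it.
- Force along the slope rose briefly at x ≈ 43 mm. Another 3 mm moved freely without any further rise, so I put it down to friction.

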